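Put the check weights back into their cases

ROBOT

A 6-joint arm with a two-finger parallel gripper is mounted at the origin on a cart in front of the work surface, level with it; the furniture and walls round the work are solid. World frame = base frame: x ahead of the robot, y to its left, z up, the work surface at z = 0. Lengths are in m, angles in rad, forces in N, time in s.
With the tool pointing down it reaches from about 0.375 to 0.925 m from the base axis. Payload 5.7 kg.
Tool frame: the origin (TCP) lies midway between the tips of the shut fingers; the grasp point (between the pads) lies 19 mm behind it; z points along the fingers, y is the line along which they close (so a half turn about z gives the same grasp; the last joint's range is limited). The gripper opens to 88 mm and grips with 3 to 60 N. Pads are 20 mm wide; open, the fingers measure 115 mm over their backs; the gripper's body (75 mm by 178 mm) begins 61 mm behind the grasp point.
Start: joints at [1.103, 0.359, 1.51, -0, 1.272, -0.115], TCP at [0.207, 0.563, 0.223] pointing down, gripper open.
Joint ranges: [-2.97, 2.97], [-1.01, 2.36], [0.21, 2.38], [-0.96, 4.11], [0.2, 2.71], [-2.98, 2.98]. Speed limits (rad/s): [2.39, 2.39, 3.14, 3.14, 3.14, 3.14].

INTERFACE

Orientations are given as a unit quaternion [x, y, z, w].
In Python, from bench import move_ptp, servo_line, goto_joints, move_gripper, sleep, inverse_kinematics, capture, PlanningError, close_job, spot_in, silhouettes, current_clock, current_joint_pos, current_qvel, current_joint_torque, current_position, current_orientation, current_force, current_torque, current_finger_gap, current_grip_force gives the robot as it stands. Calls block until the motion is done:
- move_ptp(position, orientation): joint-space move of the TCP to a pose.
- servo_line(position, orientation=None, rate=0.15, contact_N=None): straight line of the TCP; orientation=None keeps the orientation; rate is the mean speed in m/s. With contact_N (N) it stops when the force on the tool has changed by that much, and returns True; else False.
- goto_joints(angles): joint-space move.
- move_gripper(opening): finger opening in m; the grip force is fixed at half the most; returns when the fingers have stopped.
- sleep(seconds).
- inverse_kinematics(position, orientation): joint angles nearest the present ones, or None.
- capture(name): name is "scene" or "side" or "wrist"; returns a dict with "image" (384x512x3 uint8, blue, green, red), "range_z" (384x512 float32, m along the optical axis (not along the pixel's ray), 0 where there is no reading), "intrinsics" (3x3 intrinsics, pixels), "R" (3x3) and "t" (3): a world point X has camera coordinates R X + t. Camera axes: x right, y down, z forward; pixel columns grow to the right and rows downward; lengths in m; the calibration is good to about 2 mm. A picture is of the moment at which its call begins.
A pose or a line that the arm cannot do raises PlanningError and nothing moves.
- close_job(): hands the job in; it is judged then, once.
Trained networks look in the newest picture that a camera, given by its name, has taken for a name from the list of things; names that differ only in an ending like _2 or _b are one class to them, and where a whole thing is asked for, a point or a joint stands for the part that bears it (a point fixed in the world has none). Each returns a list of dicts, best first, with "conf" (0 to 1); they miss things now and then, are a little off and sometimes report something else, mostly with a low value. They report only what shows in the picture. A call takes as long as a camera call.
- spot_in(camera, query): "xy" ([column, row] in pixels, amid what is visible of it).
- silhouettes(camera, query): "region" (384x512 bool, what is visible of it) and "xy" ([column, row] in pixels, amid what is visible of it).
Readings, each from a call of its own:
- current_clock(): time.
- current_joint_pos(): joint angles.
- current_qvel(): joint speeds.
- current_joint_torque(): joint torques, N m.
- current_position(): TCP position.
- current_orientation(): TCP orientation.
- current_force(): force on the tool from outside, world axes, zero at the start.
- current_torque(): the same for the moment, N m.
- current_finger_gap(): finger opening in m.
- current_grip_force(): force on a finger pad.
Only numpy, scipy, OpenCV 4.12 (cv2) and the standard library are available. Lean on these libraries where they do the work, as an engineer would, in place of code of your own. Each camera call takes 0.05 s, during which the arm holds its last target. There are 200 camera calls.

TASK

Put the balance's check weights away: set each of the four knobbed steel weights upright on the floor of its own round case, the smallest weight in the smallest case and so on up to the largest, lowering it in rather than dropping it. The two plain steel cylinders without a knob are not check weights: leave them standing where they are.

Things in the scene. Friction and masses are not known exactly. Their poses are not given: they have to be found in the camera images.
- weight_small: Check weight, the smallest of four: a bright steel cylinder 18 mm in diameter and 22 mm high with a grip knob on top (a neck 4 mm high and 8 mm thick, then the knob, 12 mm in diameter and 9 mm high; 35 mm in all). About 50 g. It stands upright and loose; take it by the knob from above. Origin: centre of its underside; z up its axis.
- weight_medium: Check weight, the second smallest of four: a bright steel cylinder 27 mm in diameter and 30 mm high with a grip knob on top (a neck 5 mm high and 10 mm thick, then the knob, 16 mm in diameter and 11 mm high; 46 mm in all). About 150 g. It stands upright and loose; take it by the knob from above. Origin: centre of its underside; z up its axis.
- weight_large: Check weight, the second largest of four: a bright steel cylinder 36 mm in diameter and 38 mm high with a grip knob on top (a neck 6 mm high and 13 mm thick, then the knob, 20 mm in diameter and 13 mm high; 57 mm in all). About 320 g. It stands upright and loose; take it by the knob from above. Origin: centre of its underside; z up its axis.
- weight_largest: Check weight, the largest of four: a bright steel cylinder 46 mm in diameter and 46 mm high with a grip knob on top (a neck 7 mm high and 17 mm thick, then the knob, 26 mm in diameter and 16 mm high; 69 mm in all). About 650 g. It stands upright and loose; take it by the knob from above. Origin: centre of its underside; z up its axis.
- case_small: Open round storage case of the weight 18 mm in diameter, the smallest of four cases: black plastic cup with a grey padded floor, 40 mm outside and 34 mm inside diameter (8 mm clear all round the weight), rim 17 mm and inner floor 4 mm above the table. Fixed to the table. Origin: centre of its underside, on the table; z up.
- case_medium: Open round storage case of the weight 27 mm in diameter, the second smallest of four cases: black plastic cup with a grey padded floor, 49 mm outside and 43 mm inside diameter (8 mm clear all round the weight), rim 22 mm and inner floor 4 mm above the table. Fixed to the table. Origin: centre of its underside, on the table; z up.
- case_large: Open round storage case of the weight 36 mm in diameter, the second largest of four cases: black plastic cup with a grey padded floor, 58 mm outside and 52 mm inside diameter (8 mm clear all round the weight), rim 27 mm and inner floor 4 mm above the table. Fixed to the table. Origin: centre of its underside, on the table; z up.
- case_largest: Open round storage case of the weight 46 mm in diameter, the largest of four cases: black plastic cup with a grey padded floor, 68 mm outside and 62 mm inside diameter (8 mm clear all round the weight), rim 32 mm and inner floor 4 mm above the table. Fixed to the table. Origin: centre of its underside, on the table; z up.
- plain_short: Plain bright steel cylinder without a knob, 30 mm in diameter and 36 mm high, about 200 g, standing loose; not a check weight, to be left standing where it is. Origin: centre of its underside; z up.
- plain_tall: Plain bright steel cylinder without a knob, 22 mm in diameter and 52 mm high, about 155 g, standing loose; not a check weight, to be left standing where it is. Origin: centre of its underside; z up.

How it is judged:
At the end, for the whole second after the job is handed in: Each of the four weights stands in the case of its own size: underside on the case's floor (less than 8 mm above the table), axis within 10.5 mm of the case's, tilted less than 0.12 rad, at rest and released. Both plain cylinders stand within 15 mm of where they started (horizontal distance between weight_small and case_small below 0.0105 m and height (world z) of weight_small between 0.001 and 0.008 m and angle between each of weight_small, weight_medium, weight_large, weight_largest, plain_short, plain_tall's own z axis and vertical below 0.12 rad and linear speed of each of weight_small, weight_medium, weight_large, weight_largest below 0.02 m/s and angular speed of each of weight_small, weight_medium, weight_large, weight_largest below 0.2 rad/s and horizontal distance between weight_medium and case_medium below 0.0105 m and height (world z) of weight_medium between 0.001 and 0.008 m and horizontal distance between weight_large and case_large below 0.0105 m and height (world z) of weight_large between 0.001 and 0.008 m and horizontal distance between weight_largest and case_largest below 0.0105 m and height (world z) of weight_largest between 0.001 and 0.008 m and distance of each of plain_short, plain_tall from where it was at the start of the episode below 0.015 m); the robot touches nothing.
It fails at once if a check weight is dropped (falls free for more than about 25 mm) ((contact force between weight_small and the fingers below 0.01 N and linear speed of weight_small above 0.7 m/s) or (contact force between weight_medium and the fingers below 0.01 N and linear speed of weight_medium above 0.7 m/s) or (contact force between weight_large and the fingers below 0.01 N and linear speed of weight_large above 0.7 m/s) or (contact force between weight_largest and the fingers below 0.01 N and linear speed of weight_largest above 0.7 m/s)).
It fails at once if a plain cylinder is moved by more than 15 mm or tipped (distance of any of plain_short, plain_tall from where it was at the start of the episode above 0.015 m or angle between any of plain_short, plain_tall's own z axis and vertical above 0.3 rad).
It also fails if it takes over 136 s, if anything falls off the work surface, if the arm or the gripper's body presses on something with over 40 N, if the wrist force passes 120 N, or if a joint passes its speed limit or range.

## Working session

There is one attempt and no reset: what is moved stays moved. The work goes in short steps, each a Python script; the robot and the scene stay as the last script left them, time stands still between calls to the robot, and variables do not carry over. Pictures are saved under pics/ and viewed, at most 14 in all, crops included, and the job is handed in when it is done.

```bash
mkdir -p pics; python3 - <<'E'
from bench import *
import cv2,numpy as np
print(current_clock(),current_orientation(),current_finger_gap())
names=["weight_small","weight_medium","weight_large","weight_largest","case_small","case_medium","case_large","case_largest","plain_short","plain_tall"]
for c in ["scene","side","wrist"]:
    d=capture(c); cv2.imwrite(f"pics/{c}0.png",d["image"]); np.savez(f"{c}0.npz",**d)
    print(c,(-d["R"].T@d["t"]).round(3),d["R"][2].round(2))
    if c=="wrist": continue
    for n in names:
        print(n,[(np.round(s["xy"]).tolist(),round(s["conf"],2)) for s in spot_in(c,n)][:3])
E
```

```text
0.0 [ 1.75479214e-01  9.84482733e-01 -8.55029933e-04 -2.51047256e-04] 0.08781551278038519
scene [0.148 0.433 0.616] [ 0.44 -0.56 -0.7 ]
weight_small [([208.0, 304.0], 0.43)]
weight_medium [([224.0, 219.0], 0.61), ([258.0, 185.0], 0.45)]
weight_large [([285.0, 222.0], 0.92), ([208.0, 304.0], 0.51)]
weight_largest [([239.0, 147.0], 0.7)]
case_small [([253.0, 255.0], 0.74)]
case_medium [([313.0, 192.0], 0.59), ([225.0, 217.0], 0.35), ([342.0, 162.0], 0.28)]
case_large [([258.0, 186.0], 0.8)]
case_largest [([211.0, 182.0], 0.9)]
plain_short [([341.0, 161.0], 0.61)]
plain_tall [([285.0, 152.0], 0.54)]
side [ 0.168 -0.638  0.493] [ 0.44  0.72 -0.54]
weight_small [([179.0, 168.0], 0.37)]
weight_medium [([238.0, 180.0], 0.52)]
weight_large [([208.0, 207.0], 0.7)]
weight_largest [([312.0, 198.0], 0.68)]
case_small [([195.0, 192.0], 0.46)]
case_medium [([234.0, 235.0], 0.63)]
case_large [([262.0, 207.0], 0.75)]
case_largest [([276.0, 183.0], 0.88)]
plain_short [([264.0, 266.0], 0.73)]
plain_tall [([293.0, 222.0], 0.58)]
wrist [0.137 0.589 0.383] [ 0.26 -0.09 -0.96]
```

View pics/scene0.png

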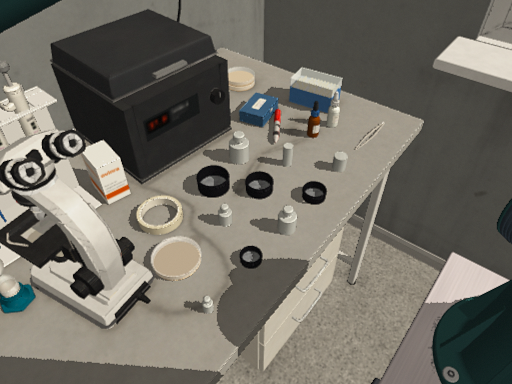

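View pics/side0.png

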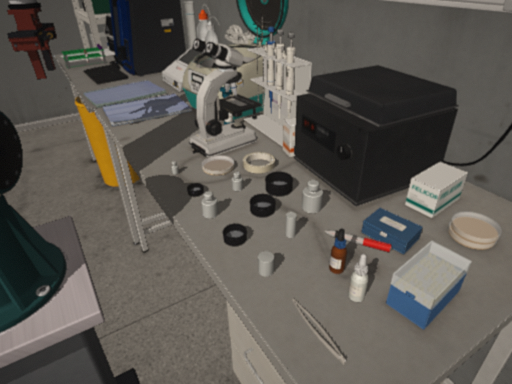

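The detections agree with both pictures. In the scene view, the weights small to largest are at (208,304), (224,216), (287,221) and (239,148). The cases, in the same order, are at (251,257), (314,192), (259,185) and (212,182). The plain cylinders are at (340,161) and (287,154). Next I'll fit positions from depth.

```bash
cat > h.py <<'E'
from bench import *
import cv2,numpy as np
from scipy.optimize import least_squares
SZ=["small","medium","large","largest"]
W=dict(small=(9,22,4,9,6),medium=(13.5,30,5,11,8),large=(18,38,6,13,10),largest=(23,46,7,16,13)) # r,h,neck,knob h,knob r (mm)
C=dict(small=(18.5,17),medium=(23,22),large=(27.5,27),largest=(32.5,32)) # mid wall r, rim
P=dict(short=(15,36),tall=(11,52))
def cloud(d):
    v,u=np.mgrid[:384,:512]; z=d["range_z"]
    p=np.linalg.inv(d["intrinsics"])@np.stack([u*z,v*z,z]).reshape(3,-1)
    return (d["R"].T@(p-d["t"][:,None])).T.reshape(384,512,3)
def pix(d,X):
    c=d["intrinsics"]@(d["R"]@np.array(X)+d["t"]); return c[:2]/c[2]
def fit(d,name,xy):
    """xy: centre of a patch; fits a known circle to the cloud's points about there"""
    pc=cloud(d); k,s=name.split("_"); ok=d["range_z"]>0
    cam=-d["R"].T@d["t"]
    g=pc[int(xy[1]),int(xy[0]),:2] if len(xy)==2 else np.array(xy[:2])
    r=(C[s][0] if k=="case" else W[s][0] if k=="weight" else P[s][0])/1e3
    if k=="case": zl,zh=C[s][1]/1e3-.004,C[s][1]/1e3+.006
    else:
        h=(W[s][1] if k=="weight" else P[s][1])/1e3; zl,zh=.006,h-.003
    c=g
    for it in range(4):
        m=ok&(pc[...,2]>zl)&(pc[...,2]<zh)&(np.hypot(*(pc[...,:2]-c).transpose(2,0,1))<r+(.025 if it<2 else .012))
        p=pc[m][:,:2]
        if len(p)<8: return c,len(p),9
        f=lambda c:np.hypot(*(p-c).T)-r
        s_=least_squares(f,c if it else p.mean(0)+(0 if k=="case" else 1)*.5*r*(p.mean(0)-cam[:2])/np.linalg.norm(p.mean(0)-cam[:2]),loss="soft_l1",f_scale=.002); c=s_.x
    return c,len(p),np.abs(f(c)).mean()*1e3
E
cat > e.py <<'E'
from h import *
S={"weight_small":[(208,304),(175,168)],"weight_medium":[(224,219),(238,181)],"weight_large":[(287,224),(208,207)],"weight_largest":[(239,150),(312,198)],
"case_small":[(251,257),(195,190)],"case_medium":[(314,192),(234,235)],"case_large":[(259,185),(262,206)],"case_largest":[(212,182),(278,184)],
"plain_short":[(340,161),(265,265)],"plain_tall":[(287,154),(292,222)]}
D=[dict(np.load(c+"0.npz")) for c in("scene","side")]
for n,xy in S.items():
    a=[fit(d,n,q) for d,q in zip(D,xy)]
    print(n,[(x[0].round(4).tolist(),x[1],round(float(x[2]),1)) for x in a])
pc=cloud(D[0])
for q in [(130,170),(150,165),(229,135),(200,60),(105,165),(180,225),(100,270),(260,110)]: print(q,pc[q[1],q[0]].round(3))
E
python3 e.py
```

```text
weight_small [([0.4237, 0.2069], 44, 0.4), ([0.4263, 0.2056], 29, 0.9)]
weight_medium [([0.5261, 0.0453], 97, 0.6), ([0.5288, 0.0447], 77, 0.7)]
weight_large [([0.4214, -0.0145], 182, 0.6), ([0.4238, -0.0154], 172, 0.7)]
weight_largest [([0.6285, -0.122], 247, 0.8), ([0.6311, -0.1228], 275, 0.8)]
case_small [([0.4289, 0.0873], 147, 1.0), ([0.4315, 0.0837], 68, 1.1)]
case_medium [([0.4258, -0.1195], 129, 1.0), ([0.4281, -0.1232], 120, 0.9)]
case_large [([0.5274, -0.0661], 153, 1.1), ([0.5302, -0.0699], 128, 1.1)]
case_largest [([0.6099, -0.0138], 178, 1.1), ([0.6129, -0.0169], 111, 1.1)]
plain_short [([0.4304, -0.2317], 128, 0.8), ([0.4329, -0.2325], 178, 0.5)]
plain_tall [([0.53, -0.1731], 144, 0.8), ([0.5328, -0.1737], 167, 0.7)]
(130, 170) [0.761 0.08  0.032]
(150, 165) [0.725 0.053 0.046]
(229, 135) [ 0.704 -0.174 -0.001]
(200, 60) [ 0.737 -0.133  0.203]
(105, 165) [0.741 0.14  0.098]
(180, 225) [0.59  0.107 0.001]
(100, 270) [0.541 0.298 0.111]
(260, 110) [ 0.679 -0.266  0.033]
```

```bash
cat >> h.py <<'E'
POS=dict(weight_small=(.4250,.2062),weight_medium=(.5275,.0450),weight_large=(.4226,-.0150),weight_largest=(.6298,-.1224),
case_small=(.4302,.0855),case_medium=(.4270,-.1213),case_large=(.5288,-.0680),case_largest=(.6114,-.0153))
def quat(yaw): # tool down; yaw 0: fingers close along world y, camera towards the robot
    return [float(-np.sin(yaw/2)),float(np.cos(yaw/2)),0.,0.]
E
python3 - <<'E'
from h import *
D=[dict(np.load(c+"0.npz")) for c in("scene","side")]
pc=np.concatenate([cloud(d)[d["range_z"]>0] for d in D])
for n,p in POS.items():
    h=W[n.split("_")[1]][1]/1e3
    out=[]
    for yaw in (0,np.pi/4,-np.pi/4,np.pi/2,-np.pi/2):
        ax=np.array([np.cos(yaw),np.sin(yaw)]);q=pc[:,:2]-p
        a=np.abs(q@ax); b=np.abs(q@[-ax[1],ax[0]])
        m=(a<.05)&(b<.10)&(pc[:,2]>h+.06)&(pc[:,2]<.3)
        j=inverse_kinematics([*p,h+.002],quat(yaw)); j2=inverse_kinematics([*p,.2],quat(yaw))
        out.append((int(m.sum()),None if j is None else round(j[5],2),j2 is not None))
    print(n,out)
m=(pc[:,2]>.1)&(np.abs(pc[:,0]-.45)<.15)&(np.abs(pc[:,1]-.25)<.15)
q=pc[m]; print(q.min(0),q.max(0)); i=np.argmin(np.hypot(q[:,0]-.425,q[:,1]-.206));print(q[i])
E
```

```text
weight_small [(0, np.float64(-1.27), True), (0, np.float64(-2.05), True), (0, np.float64(-0.48), True), (0, np.float64(-2.84), True), (0, np.float64(0.31), True)]
weight_medium [(0, np.float64(-1.62), True), (0, np.float64(-2.4), True), (0, np.float64(-0.83), True), (0, None, False), (0, np.float64(-0.05), True)]
weight_large [(0, np.float64(-1.77), True), (0, np.float64(-2.56), True), (0, np.float64(-0.98), True), (0, np.float64(2.94), True), (0, np.float64(-0.2), True)]
weight_largest [(0, np.float64(-1.87), True), (1572, np.float64(-2.66), True), (1226, np.float64(-1.08), True), (2830, np.float64(2.84), True), (2830, np.float64(-0.3), True)]
case_small [(0, np.float64(-1.53), True), (0, np.float64(-2.32), True), (0, np.float64(-0.75), True), (0, None, False), (0, np.float64(0.04), True)]
case_medium [(0, np.float64(-2.0), True), (0, np.float64(-2.79), True), (0, np.float64(-1.22), True), (0, np.float64(2.71), True), (0, np.float64(-0.43), True)]
case_large [(0, np.float64(-1.83), True), (0, np.float64(-2.61), True), (0, np.float64(-1.04), True), (0, np.float64(2.88), True), (0, np.float64(-0.26), True)]
case_largest [(0, np.float64(-1.71), True), (50, np.float64(-2.49), True), (0, np.float64(-0.92), True), (1, None, False), (1, np.float64(-0.14), True)]
[0.53417883 0.2336048  0.10002861] [0.59998715 0.33525838 0.31451292]
[0.53921894 0.26404602 0.11991715]
```

```bash
cat >> h.py <<'E'
Z=.17
def pick(s,over=None):
    p=over if over is not None else POS["weight_"+s]; r,h,n,k,kr=W[s]; h/=1e3
    move_gripper(min(.085,2*kr/1e3+.03))
    servo_line([*p,h+.04],quat(0),rate=.2)
    print("down contact",servo_line([*p,h+.0025],quat(0),rate=.06,contact_N=6),np.round(current_position(),4))
    move_gripper(0)
    print("gap",current_finger_gap(),"expect",2*kr/1e3,"grip",current_grip_force())
    f=current_force()
    servo_line([*p,h+.03],quat(0),rate=.06)
    servo_line([*p,Z],quat(0),rate=.15); sleep(.2)
    print("gap",current_finger_gap(),"dF",np.round(np.array(current_force())-f,2),"t",current_clock())
def place(s,off=(0,0)):
    p=np.array(POS["case_"+s])+off; r,h,n,k,kr=W[s]; h/=1e3; rim=C[s][1]/1e3
    servo_line([*p,Z],quat(0),rate=.2)
    servo_line([*p,h+rim+.012],quat(0),rate=.15)
    print("touch",servo_line([*p,h+.001],quat(0),rate=.03,contact_N=1.2 if s!="small" else .8),np.round(current_position(),4), "z floor expected ~",h+.0065)
E
python3 - <<'E'
from h import *
o=current_orientation()
servo_line([.165,.41,.25],o,rate=.2)
move_ptp([*POS["weight_small"],Z],quat(0))
print(current_position(),current_clock())
d=capture("wrist"); cv2.imwrite("pics/w1.png",d["image"])
for n in ("weight_small","case_small"):
    X=[*POS[n],.01]; print(n,pix(d,X),fit(d,n,X), [(s["xy"],s["conf"]) for s in spot_in("wrist",n)])
E
```

```text
[0.42487719 0.20687551 0.16991254] 3.3917
weight_small [262.10606239 179.70744756] (array([0.42372556, 0.20529894]), 44, np.float64(0.39737072453066224)) [([259.4, 180.6], 0.55)]
case_small [162.17125987 183.92430069] (array([0.42919173, 0.085186  ]), 266, np.float64(0.8297848724388617)) [([161.2, 185.7], 0.84), ([5.8, 179.1], 0.43)]
```

View pics/w1.png

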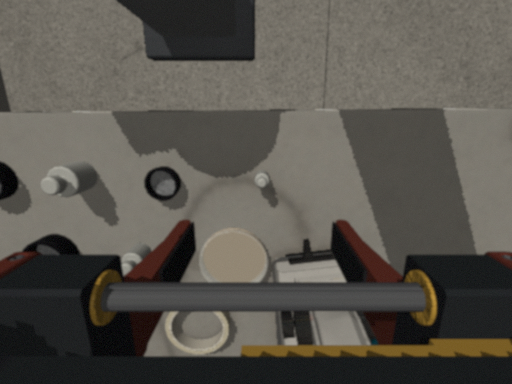

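The wrist view shows the small weight at (262,180) and its case at (162,184). Both are within about 1 mm of the estimates, so I'll pick.

```bash
python3 - <<'E'
from h import *
pick("small")
if current_finger_gap()>.008:
    place("small")
print(current_clock())
d=capture("wrist"); cv2.imwrite("pics/w2.png",d["image"])
E
```

```text
down contact False [0.425  0.2062 0.0244]
gap 0.010679279973819754 expect 0.012 grip 30.000217258930206
gap 0.010746227381970666 dF [ 0.36  0.36 -2.85] t 8.2083
touch True [0.4299 0.0854 0.0282] z floor expected ~ 0.028499999999999998
10.6167
```

View pics/w2.png

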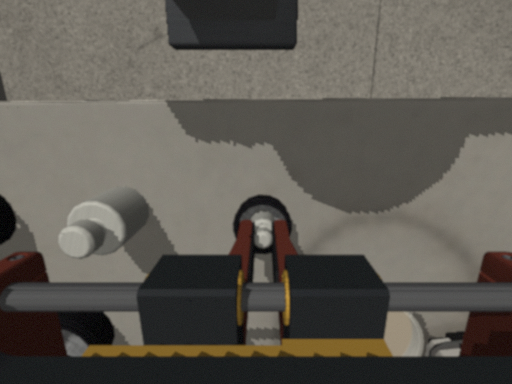

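The small weight is upright inside its case at (262,230), and contact came at floor height. I'll release it and take the medium.

```bash
cat >> h.py <<'E'
def release(s):
    p=current_position()
    move_gripper(2*W[s][4]/1e3+.02)
    servo_line([p[0],p[1],p[2]+.035],quat(0),rate=.08)
    servo_line([p[0],p[1],Z],quat(0),rate=.2)
E
python3 - <<'E'
from h import *
release("small")
d=capture("wrist"); print(fit(d,"weight_small",[*POS["case_small"],0]),fit(d,"case_small",[*POS["case_small"],0]))
cv2.imwrite("pics/w3.png",d["image"])
servo_line([*POS["weight_medium"],Z],quat(0),rate=.2)
d=capture("wrist"); print(fit(d,"weight_medium",[*POS["weight_medium"],0]))
pick("medium")
if current_finger_gap()>.012: place("medium")
print(current_clock())
d=capture("wrist"); cv2.imwrite("pics/w4.png",d["image"])
E
python3 -c "
import cv2;cv2.imwrite('pics/w34.png',cv2.hconcat([cv2.imread('pics/w3.png')[:,100:490],cv2.imread('pics/w4.png')[:,100:490]]))"
```

```text
(array([0.42887659, 0.08479201]), 407, np.float64(8.735374923849786)) (array([0.4298218 , 0.08462884]), 308, np.float64(1.9588860280025564))
(array([0.52634502, 0.04385843]), 106, np.float64(0.4381396113746598))
down contact False [0.5275 0.045  0.0324]
gap 0.014807640537066551 expect 0.016 grip 30.000203847885132
gap 0.015143323273290888 dF [ 0.81 -0.44 -2.5 ] t 17.425
touch True [ 0.4267 -0.1214  0.0362] z floor expected ~ 0.0365
20.2583
```

View pics/w34.png

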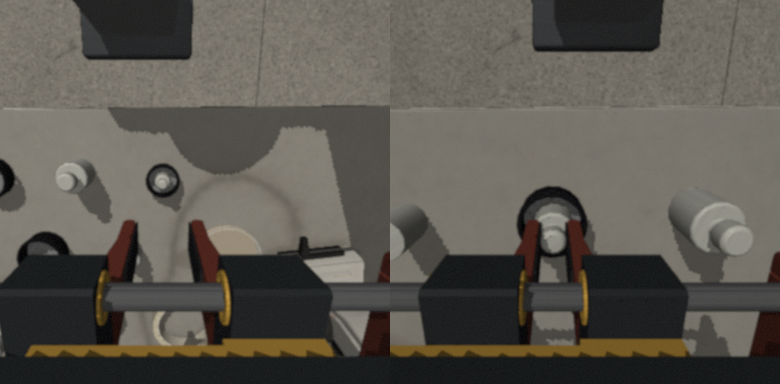

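Left half: the small weight stands centred in its case at (162,181). Right half: the medium weight is in its case at (552,225), with contact at floor height. Next is the large one, and I'll do the largest the same way.

```bash
python3 - <<'E'
from h import *
release("medium")
d=capture("wrist"); a=d["image"]
servo_line([*POS["weight_large"],Z],quat(0),rate=.2)
d=capture("wrist"); print(fit(d,"weight_large",[*POS["weight_large"],0]))
pick("large")
if current_finger_gap()>.016: place("large")
print(current_clock())
d=capture("wrist"); cv2.imwrite("pics/w5.png",cv2.hconcat([a[:,100:490],d["image"][:,100:490]]))
E
```

```text
(array([ 0.42175158, -0.01600538]), 156, np.float64(0.5993100111572289))
down contact False [ 0.4227 -0.015   0.0406]
gap 0.019076883715566862 expect 0.02 grip 30.000331699848175
gap 0.019082397680097583 dF [-1.13  0.72 -5.73] t 26.925
touch True [ 0.5285 -0.0684  0.0443] z floor expected ~ 0.0445
29.4167
```

View pics/w5.png

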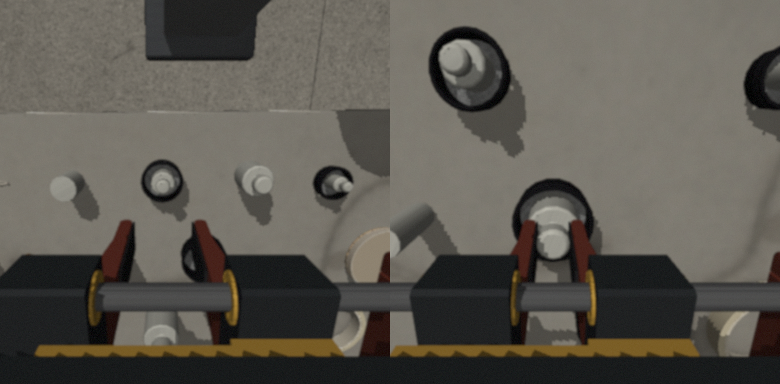

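The medium weight stands in its case at (162,180) in the left half. The large one is down in its case at (552,220) in the right half. The largest is next.

```bash
python3 - <<'E'
from h import *
release("large")
servo_line([*POS["weight_largest"],Z],quat(0),rate=.2)
d=capture("wrist"); print(fit(d,"weight_largest",[*POS["weight_largest"],0]),fit(d,"case_largest",[*POS["case_largest"],0]))
pick("largest")
if current_finger_gap()>.02: place("largest")
print(current_clock())
d=capture("wrist"); cv2.imwrite("pics/w6.png",d["image"])
E
```

```text
(array([ 0.62892516, -0.12323164]), 240, np.float64(0.6535223824309975)) (array([ 0.61102664, -0.01690478]), 553, np.float64(0.8347615967288602))
down contact False [ 0.6299 -0.1224  0.0484]
gap 0.024942770171039696 expect 0.026 grip 30.000160932540894
gap 0.025436228888867082 dF [ 1.47  1.87 -9.77] t 35.9667
touch True [ 0.6112 -0.0157  0.0524] z floor expected ~ 0.0525
38.4667
```

View pics/w6.png

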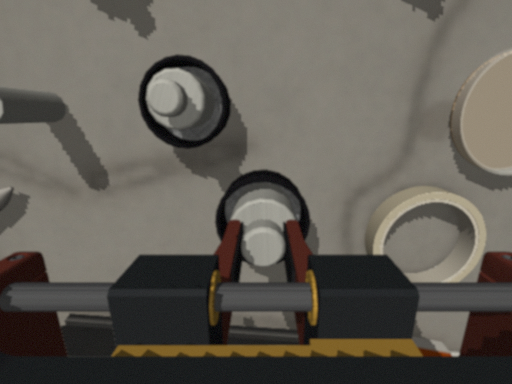

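The largest weight sits in its case at (263,215) and the large one is standing at (180,100). I'll release, back away and check everything from the fixed cameras.

```bash
python3 - <<'E'
from h import *
release("largest")
servo_line([.40,-.015,.30],quat(0),rate=.25)
a=[]
for c,(u,v,w,h) in (("scene",(180,120,190,160)),("side",(170,150,190,160))):
    d=capture(c); a.append(cv2.resize(d["image"][v:v+h,u:u+w],None,fx=2.1,fy=2.1,interpolation=cv2.INTER_CUBIC))
    pc=cloud(d)
    for s in SZ:
        q=np.array(POS["case_"+s]); r,hh,n,k,kr=W[s]; ht=(hh+n+k+4)/1e3
        m=(np.hypot(*(pc[...,:2]-q).transpose(2,0,1))<.03)&(pc[...,2]>ht-(k-1)/1e3)&(pc[...,2]<ht+.01)
        t=pc[m]; top=t[t[:,2]>ht-.003]; print(c,s,"top z",t[:,2].max().round(4),"exp",ht,"top off",(top[:,:2].mean(0)-q).round(4) if len(top) else None,len(top))
    for n,p in (("plain_short",(.4316,-.2321)),("plain_tall",(.5314,-.1734))): print(n,fit(d,n,[*p,0])[0])
cv2.imwrite("pics/fin.png",cv2.hconcat(a)); print(current_clock(),a[0].shape)
E
```

```text
scene small top z 0.0403 exp 0.039 top off [-0.003   0.0015] 29
scene medium top z 0.0521 exp 0.05 top off [-0.0033  0.0036] 35
scene large top z 0.0626 exp 0.061 top off [-0.0033  0.0032] 51
scene largest top z 0.0749 exp 0.073 top off [-0.003   0.0028] 83
plain_short [ 0.43064086 -0.23193792]
plain_tall [ 0.53016027 -0.17298382]
side small top z 0.0394 exp 0.039 top off [-0.0004 -0.0024] 12
side medium top z 0.051 exp 0.05 top off [-0.001  -0.0013] 32
side large top z 0.0621 exp 0.061 top off [-0.0013 -0.0024] 35
side largest top z 0.0753 exp 0.073 top off [-0.0011 -0.0028] 46
plain_short [ 0.432975   -0.23245742]
plain_tall [ 0.53270144 -0.17372129]
41.475 (336, 399, 3)
```

View pics/fin.png

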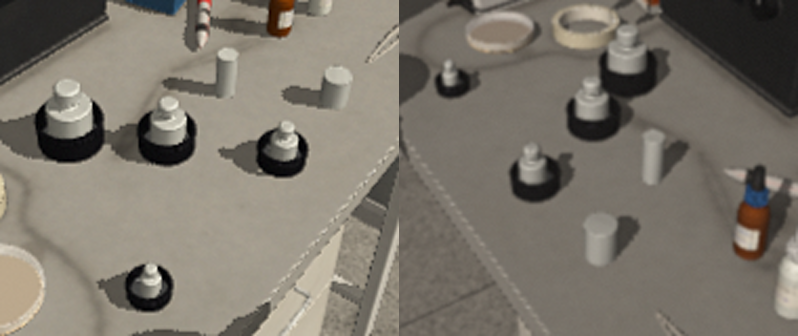

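Both views show all four weights upright in their own cases: in the left half at (70,120), (167,130), (283,150) and (149,285). The plain cylinders haven't moved.

```bash
python3 -c "
from bench import *
print(close_job())"
```

```text
the job is handed in; nothing more can be done
None
```

All four check weights were lowered upright into their own cases and released, both plain cylinders are where they started, and the job was handed in at about 41 s; the judge's result was not shown.

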